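# Roll a printer roller onto the inspection line

## Robot

A 6-joint arm with a two-finger parallel gripper is mounted at the origin on the work surface. World frame = base frame: x ahead of the robot, y to its left, z up, the work surface at z = 0. Lengths are in m, angles in rad, forces in N, time in s.
With the tool pointing down it reaches from about 0.4 to 0.925 m from the base axis. Payload 12.5 kg.
Tool frame: the origin (TCP) lies at the very end of the fingers, on their centre line; the grasp point (between the pads) lies 19 mm behind it; x points along the fingers, y is the direction in which the jaws open and shut, and the axes are right-handed (so a half turn about x gives the same grasp; the last joint's range is limited). The gripper opens to 95 mm and grips with 3 to 60 N. Pads are 20 mm wide; open, the fingers measure 119 mm over their backs; the gripper's body (75 mm by 180 mm) begins 59 mm behind the grasp point.
Start: joints at [1.065, 0.491, 1.559, -0, 1.092, -0.106], TCP at [0.243, 0.576, 0.215] pointing down, gripper open.
Joint ranges: [-3.1, 3.1], [-0.84, 2.19], [0.05, 2.79], [-1.13, 4.28], [0.06, 2.93], [-2.69, 2.69]. Speed limits (rad/s): [2.22, 2.22, 2.79, 3.14, 3.14, 3.14].

## Interface

Orientations are given as a 3x3 rotation matrix whose columns are the frame's x, y, z axes.
In Python, from station import sense, snapshot, finish_job gives the robot as it stands.
- The arm moves only by the tool carry_out, never from a script. Its argument "motion" is one flat list of numbers, 5 for each row, row after row: the opening, from -1 (shut) to 1 (fully open), so that 0 is half open, then the shift along the world's x, y, z in m, then the turn about the world's z in rad. In form: [jaw, dx, dy, dz, yaw, jaw, dx, dy, dz, yaw, ...]. A call has 1 to 20 rows; each row is the pose to reach, as a shift and turn from the pose commanded when the call began; what a row does not reach only later rows make up. A row lasts 1/10 s, in which the tool goes at most 50 mm and 8.59 degrees, less where a joint would pass 70% of its speed; a pose out of reach is approached as far as the arm can. A call with a gripper value outside its range is refused whole. The fingers move at their own pace and stop on an object; "force" is the grip in N (left out, the last holds). Time passes only in rows, so rows that repeat a pose let the fingers close. It gives the time, the measured TCP pose, the force and the opening at its end, in the units of the state.
- sense(): the state, without advancing time (a new reading comes with each control period).
- snapshot(name): name is "scene" or "top"; returns a dict with "frame" (400x640x3 uint8, red, green, blue), "range_z" (400x640 float32, m along the optical axis (not along the pixel's ray), 0 where there is no reading), "intrinsics" (3x3 intrinsics, pixels), "T" (4x4, takes a point from camera to world coordinates). Camera axes: x right, y down, z forward; pixel columns grow to the right and rows downward; lengths in m; the calibration is good to about 2 mm. A picture is of the moment at which its call begins.
- finish_job(): hands the job in, once; it reports no verdict.
The state is a dict: "clock": time; "joint_positions": joint angles; "joint_velocities": joint speeds; "tau": joint torques, N m; "position": TCP position; "tool_rot": TCP orientation; "ft_force": force on the tool from outside, world axes, zero at the start; "torque": the same for the moment, N m; "width": finger opening in m.
Only numpy, scipy, OpenCV 4.12 (cv2) and the standard library are available. Lean on these libraries where they do the work, as an engineer would, in place of code of your own. Each camera call takes 0.05 s, during which the arm holds its last target.

## Task

On the blue service mat lies a red-brown printer roller, to one side of the yellow line. Push it with the fingertips so that it rolls over the mat (do not pinch or lift it, and do not just slide it) until it rests right on the yellow line, lying lengthwise along it, and take the hand away. Leave the loose parts around it where they are.

Things in the scene. Friction and masses are not known exactly. Their poses are not given: they have to be found in the camera images.
- mat: Fixed blue-grey mat, 380 x 480 mm, 3 mm thick, on the desk, turned up to 0.3 rad. Origin: centre of its underside; z up. A painted yellow line, 250 x 12 mm, flat, runs along the mat's own x axis through its centre (mat y = 0). White ticks along two edges mean nothing. The soft mat stops the roller within a few mm of where a slow push stops.
- roller: Loose red-brown roller lying beside the line, on either side, 80 to 120 mm off, parallel within 0.07 rad: cylinder 32 mm across, 120 mm long, plus a 12 mm steel stub at each end; 140 to 280 g. Origin mid-length on its axis (own x), 19 mm above the desk. White stripe along it at own +z, on top at the start. Smooth (friction about 0.5): an upright finger pushing at mid-height rolls it ahead.
- heatsink: Loose finned aluminium heat sink, 60 x 60 x 40 mm high, standing on the mat on the other side of the line from the roller, 80 to 120 mm from it. Origin at the centre of its underside. Leave alone.
- fan: Loose black square cooling fan, 60 x 60 x 25 mm high, flat on the mat near its +x, +y corner. Origin at the centre of its underside. Leave alone.
- jar: Loose small clear screw jar with a green lid, 40 mm in diameter, 45 mm high, near the mat's -x, -y corner. Origin at the centre of its underside. Leave alone.
- module: Loose green memory module with black chips, 68 x 30 x 5 mm, flat on the mat near its -x, +y corner. Origin at the centre of its underside. Leave alone.
- screwdriver: Loose screwdriver with a yellow handle, 170 mm long, lying across the mat's far (+x) edge region, beyond the end of the line. Origin under its middle. Leave alone.
- disk: Loose aluminium hard disk, 147 x 102 x 26 mm, flat on the desk to the right of the mat. Origin at the centre of its underside. Leave alone.

How it is judged:
On the way:
1. the roller has turned over: its stripe, on top at the start, has come round underneath (within 45 degrees of straight down) while it lay on the mat (angle between roller's own z axis and vertical above 2.356 rad and height (world z) of roller below 0.025 m), for 0.02 s.
At the end, for the whole second after the job is handed in: The roller rests on the mat with its middle within 8 mm of the middle of the yellow line and within 50 mm of the line's midpoint along it, its axis within 0.12 rad (7 degrees) of the line, at rest (y of roller in the frame of mat between -0.008 and 0.008 m and x of roller in the frame of mat between -0.05 and 0.05 m and angle between the x axis of roller and the x axis of mat, either way round below 0.12 rad and height (world z) of roller below 0.023 m and linear speed of roller below 0.01 m/s); the robot touches nothing.
It fails at once if the roller is lifted (its axis more than 29 mm above the desk, 10 mm higher than when it lies on the mat) (height (world z) of roller above 0.029 m).
It fails at once if a loose bystander (heat sink, fan, jar, module, screwdriver, disk) is moved by more than 15 mm (distance of any of heatsink, fan, jar, module, screwdriver, disk from where it was at the start of the episode above 0.015 m).
It fails at once if the jar or the heat sink is tipped by more than 0.5 rad (angle between any of jar, heatsink's own z axis and vertical above 0.5 rad).
It also fails if it takes over 42 s, if anything falls off the work surface, if the arm or the gripper's body presses on something with over 40 N, if the wrist force passes 120 N, or if a joint passes its speed limit or range.

## Working session

There is one attempt and no reset: what is moved stays moved. The work goes in short steps, Python scripts to look and compute and a tool call to move; the robot and the scene stay as the last step left them, time stands still between calls to the robot, and variables do not carry over. Pictures are saved under pics/ and viewed, and the job is handed in when it is done.

Besides the shell and the picture viewer there is one more tool, called by a JSON object that holds its "fn" and its "kwargs", one argument or row to a line. carry_out: Moves the arm, as the interface text tells. Its arguments: {"type":"object","properties":{"motion":{"type":"array"},"force":{"type":"number"}},"required":["motion"]}

```bash
mkdir -p pics; python3 - <<'E'
from station import sense,snapshot
import cv2,numpy as np
s=sense();print({k:np.round(v,3).tolist() for k,v in s.items()})
for n in("top","scene"):
    d=snapshot(n);cv2.imwrite(f"pics/{n}0.png",d["frame"][:,:,::-1]);np.savez(f"{n}0.npz",**d)
    print(np.round(d["T"],3).tolist(),d["intrinsics"].tolist())
E
```

```text
{'clock': 0.0, 'joint_positions': [1.065, 0.492, 1.559, -0.0, 1.092, -0.106], 'joint_velocities': [-0.002, 0.001, 0.001, -0.001, 0.001, -0.0], 'tau': [0.001, -61.264, -25.818, 0.069, 0.048, -0.0], 'position': [0.243, 0.576, 0.214], 'tool_rot': [[-0.001, 0.389, 0.921], [-0.001, 0.921, -0.389], [-1.0, -0.001, -0.0]], 'ft_force': [-0.018, 0.489, 0.391], 'torque': [-0.027, 0.057, 0.011], 'width': 0.095}
[[-0.011, -0.98, 0.198, 0.383], [-1.0, 0.013, 0.01, -0.118], [-0.012, -0.198, -0.98, 0.992], [0.0, 0.0, 0.0, 1.0]] [[375.5659235884365, 0.0, 314.9007164223573], [0.0, 375.5659235884365, 200.0472390730784], [0.0, 0.0, 1.0]]
[[-0.282, 0.741, -0.61, 1.301], [0.959, 0.229, -0.167, 0.079], [0.016, -0.632, -0.775, 0.954], [0.0, 0.0, 0.0, 1.0]] [[487.5867907919865, 0.0, 320.9780118861466], [0.0, 487.5867907919865, 200.3660056381088], [0.0, 0.0, 1.0]]
```

View pics/top0.png

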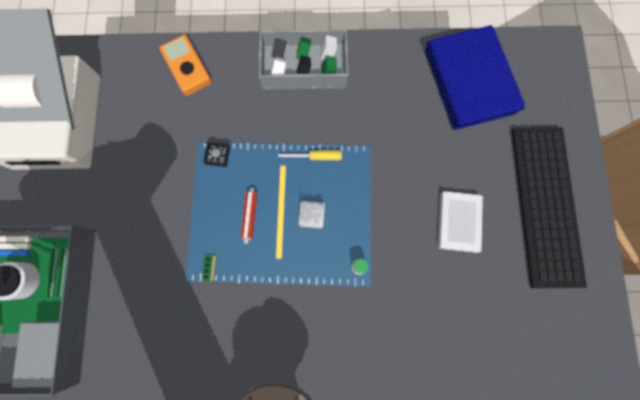

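View pics/scene0.png

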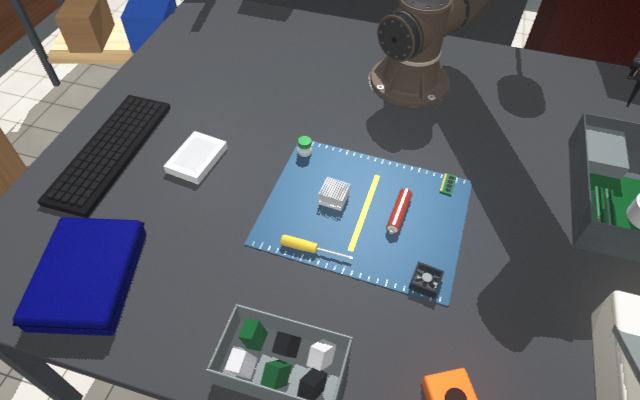

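The top view shows the roller at about (249,215), left (+y) of the line, which runs from (283,167) to (279,258). The heat sink is beyond it at (312,214), the fan at (216,153), and the module at (208,267). The scene view agrees: roller (399,211), line (364,212).

```bash
cat > h.py <<'E'
import cv2,numpy as np
def pts(d,mask,z=None):
    K=d["intrinsics"];T=d["T"];v,u=np.nonzero(mask)
    r=np.c_[(u-K[0,2])/K[0,0],(v-K[1,2])/K[1,1],np.ones(len(u))]
    if z is None:
        zz=d["range_z"][v,u];ok=zz>0;p=r[ok]*zz[ok,None];return p@T[:3,:3].T+T[:3,3]
    w=r@T[:3,:3].T;return T[:3,3]+w*((z-T[2,3])/w[:,2])[:,None]
def big(m,near=None):
    n,l,s,c=cv2.connectedComponentsWithStats(m.astype(np.uint8))
    return l==1+np.argmax(s[1:,4])
def masks(d,box):
    h=cv2.cvtColor(d["frame"],cv2.COLOR_RGB2HSV).astype(int);H,S,V=h[...,0],h[...,1],h[...,2]
    b=np.zeros(H.shape,bool);b[box[1]:box[3],box[0]:box[2]]=1
    red=((H<10)|(H>170))&(S>110)&(V>50)&b
    yel=(H>20)&(H<35)&(S>110)&(V>120)&b
    mat=(H>95)&(H<115)&(S>90)&b
    return red,yel,mat
BOX={"top":(185,138,375,290),"scene":(240,140,475,300)}
def axis(P):
    P=P[:,:2];(c,sz,a)=cv2.minAreaRect(P.astype(np.float32)*1000)
    m=P.mean(0);w,V=np.linalg.eigh(np.cov(P.T));v=V[:,1];v=v*np.sign(v[0]);return np.array(c)/1000,m,np.arctan2(v[1],v[0]),sz
def report(d,n):
    red,yel,mat=masks(d,BOX[n])
    k=np.ones((5,5),np.uint8)
    redc=big(cv2.morphologyEx(red.astype(np.uint8),cv2.MORPH_CLOSE,k))
    yl=yel
    # line component most elongated: choose largest aligned with world x
    nn,l,s,c=cv2.connectedComponentsWithStats(yel.astype(np.uint8))
    best=max(range(1,nn),key=lambda i:np.hypot(s[i,2],s[i,3]));yl=l==best
    print(n)
    for nm,m,z in(("line",yl,.003),("roller",redc,.027)):
        c,mn,a,sz=axis(pts(d,m,z));P=pts(d,m)
        print(nm,m.sum(),"rect c",c.round(4),"mean",mn.round(4),"ang",round(a,4),"size",np.round(sz,1),"| depth mean",P.mean(0).round(4),"zpct",np.percentile(P[:,2],[5,50,95]).round(4))
    L=axis(pts(d,yl,.003));R=axis(pts(d,redc,.027));
    for nm,cl,cr in (("rect",L[0],R[0]),("mean",L[1],R[1])):
        e=np.array([np.cos(L[2]),np.sin(L[2])]);q=cr-cl
        print(nm,"roller in line frame x,y",(q@e).round(4),(q@[-e[1],e[0]]).round(4),"dang",round(R[2]-L[2],4))
    return redc,yl
E
python3 - <<'E'
from h import *
for n in("top","scene"):
    d=dict(np.load(f"{n}0.npz"));report(d,n)
    K=d["intrinsics"]
d=dict(np.load("top0.npz"))
# objects: height map over mat
b=np.zeros((400,640),bool);b[138:290,185:375]=1
P=pts(d,b);v,u=np.nonzero(b)
hi=np.zeros((400,640),np.uint8);hi[v,u]=P[:,2]>.0075
n,l,s,c=cv2.connectedComponentsWithStats(hi)
for i in range(1,n):
    if s[i,4]>15:
        Q=pts(d,l==i);print(s[i].tolist(),Q.min(0).round(3),Q.max(0).round(3))
E
```

```text
top
line 411 rect c [ 0.5555 -0.0155] mean [ 0.5526 -0.0154] ang -0.0386 size [ 12.1 247. ] | depth mean [ 0.5525 -0.0153  0.0021] zpct [-0.0008  0.0022  0.005 ]
roller 318 rect c [0.5415 0.065 ] mean [0.5416 0.0632] ang -0.0831 size [ 29.3 116.6] | depth mean [0.5411 0.0627 0.0292] zpct [0.0217 0.03   0.0345]
rect roller in line frame x,y -0.0171 0.0799 dang -0.0444
mean roller in line frame x,y -0.014 0.0781 dang -0.0444
scene
line 374 rect c [ 0.6939 -0.1392] mean [ 0.694  -0.1395] ang 1.5389 size [86.6 29.6] | depth mean [ 0.7084 -0.1343  0.0256] zpct [0.0162 0.0268 0.031 ]
roller 455 rect c [0.5372 0.0693] mean [0.5377 0.0693] ang -0.0831 size [ 28.7 127. ] | depth mean [0.543  0.0694 0.0337] zpct [0.0276 0.0343 0.0383]
rect roller in line frame x,y 0.2034 0.1632 dang -1.622
mean roller in line frame x,y 0.2037 0.1629 dang -1.622Traceback (most recent call last):
  File "<stdin>", line 9, in <module>
ValueError: shape mismatch: value array of shape (28761,) could not be broadcast to indexing result of shape (28880,)
```

```bash
sed -i 's/("roller",redc,.027)/("roller",redc,.019)/; s/pts(d,redc,.027)/pts(d,redc,.019)/' h.py
sed -i 's/^    yl=yel$/    if n=="scene": yel=yel.copy(); yel[:,:340]=0/' h.py
python3 - <<'E'
from h import *
for n in("top","scene"):
    d=dict(np.load(f"{n}0.npz"));r,y=report(d,n)
    f=d["frame"][:,:,::-1].copy();f[r]=(0,255,0);f[y]=(255,0,255);b=BOX[n];f=f[b[1]:b[3],b[0]:b[2]];cv2.imwrite(f"pics/m_{n}.png",cv2.resize(f,None,fx=3,fy=3,interpolation=0))
d=dict(np.load("top0.npz"))
b=np.zeros((400,640),bool);b[138:290,185:375]=1;b&=d["range_z"]>0
P=pts(d,b);v,u=np.nonzero(b)
hi=np.zeros((400,640),np.uint8);hi[v,u]=P[:,2]>.009
n,l,s,c=cv2.connectedComponentsWithStats(hi)
for i in range(1,n):
    if s[i,4]>15:
        Q=pts(d,(l==i)&b);print(s[i].tolist(),Q.min(0).round(3),Q.max(0).round(3))
E
```

```text
top
line 411 rect c [ 0.5555 -0.0155] mean [ 0.5526 -0.0154] ang -0.0386 size [ 12.1 247. ] | depth mean [ 0.5525 -0.0153  0.0021] zpct [-0.0008  0.0022  0.005 ]
roller 318 rect c [0.5428 0.0666] mean [0.5429 0.0647] ang -0.0831 size [ 29.6 117.5] | depth mean [0.5411 0.0627 0.0292] zpct [0.0217 0.03   0.0345]
rect roller in line frame x,y -0.0158 0.0815 dang -0.0444
mean roller in line frame x,y -0.0128 0.0797 dang -0.0444
scene
line 5 rect c [0.3808 0.1634] mean [0.3807 0.1633] ang -0.0848 size [ 1.6 15. ] | depth mean [0.387  0.1627 0.0096] zpct [0.0066 0.011  0.0115]
roller 455 rect c [0.5306 0.0692] mean [0.5311 0.0692] ang -0.0831 size [ 28.9 128.1] | depth mean [0.543  0.0694 0.0337] zpct [0.0276 0.0343 0.0383]
rect roller in line frame x,y 0.1573 -0.0812 dang 0.0016
mean roller in line frame x,y 0.1578 -0.081 dang 0.0016
[202, 142, 28, 25, 460] [0.677 0.127 0.009] [0.743 0.194 0.031]
[278, 151, 63, 10, 358] [ 0.689 -0.177  0.011] [ 0.716 -0.009  0.032]
[240, 189, 17, 55, 602] [0.468 0.048 0.013] [0.612 0.088 0.038]
[299, 202, 25, 26, 459] [ 0.507 -0.129  0.009] [ 0.571 -0.066  0.047]
[351, 259, 17, 16, 204] [ 0.386 -0.236  0.009] [ 0.424 -0.198  0.052]
```

View pics/m_top.png

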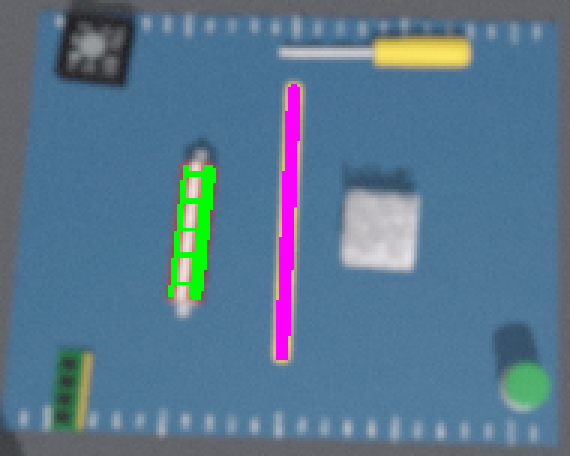

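View pics/m_scene.png

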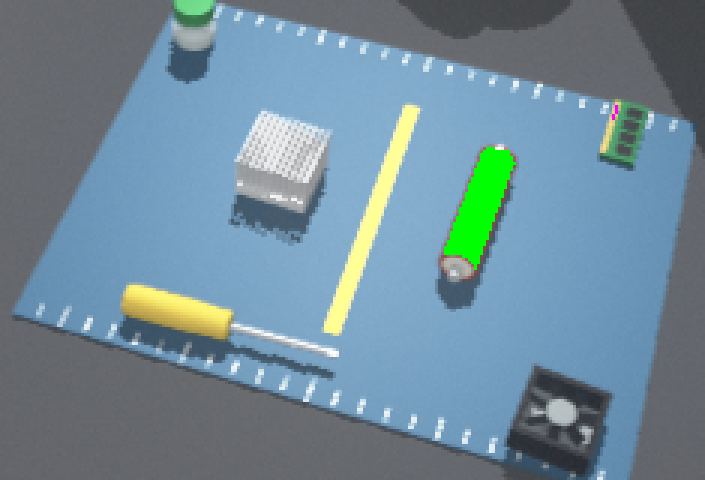

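```bash
sed -i 's/(H<35)&(S>110)&(V>120)/(H<38)\&(S>(70 if box[0]==240 else 110))\&(V>120)/' h.py
python3 - <<'E'
from h import *
for n in("top","scene"):
    d=dict(np.load(f"{n}0.npz"));r,y=report(d,n)
E
```

```text
top
line 411 rect c [ 0.5555 -0.0155] mean [ 0.5526 -0.0154] ang -0.0386 size [ 12.1 247. ] | depth mean [ 0.5525 -0.0153  0.0021] zpct [-0.0008  0.0022  0.005 ]
roller 318 rect c [0.5428 0.0666] mean [0.5429 0.0647] ang -0.0831 size [ 29.6 117.5] | depth mean [0.5411 0.0627 0.0292] zpct [0.0217 0.03   0.0345]
rect roller in line frame x,y -0.0158 0.0815 dang -0.0444
mean roller in line frame x,y -0.0128 0.0797 dang -0.0444
scene
line 405 rect c [ 0.5522 -0.0137] mean [ 0.5611 -0.0142] ang -0.0428 size [ 12.9 251.4] | depth mean [ 0.5623 -0.014   0.0048] zpct [0.002  0.0048 0.0077]
roller 455 rect c [0.5306 0.0692] mean [0.5311 0.0692] ang -0.0831 size [ 28.9 128.1] | depth mean [0.543  0.0694 0.0337] zpct [0.0276 0.0343 0.0383]
rect roller in line frame x,y -0.0251 0.0819 dang -0.0404
mean roller in line frame x,y -0.0335 0.0821 dang -0.0404
```

{"fn": "carry_out", "kwargs": {
  "motion": [0.5, 0.302, -0.457, -0.115, -1.254, 0.5, 0.302, -0.457, -0.115, -1.254, 0.5, 0.302, -0.457, -0.115, -1.254, 0.5, 0.302, -0.457, -0.115, -1.254, 0.5, 0.302, -0.457, -0.115, -1.254, 0.5, 0.302, -0.457, -0.115, -1.254, 0.5, 0.302, -0.457, -0.115, -1.254, 0.5, 0.302, -0.457, -0.115, -1.254, 0.5, 0.302, -0.457, -0.115, -1.254, 0.5, 0.302, -0.457, -0.115, -1.254, 0.5, 0.302, -0.457, -0.115, -1.254, 0.5, 0.302, -0.457, -0.115, -1.254, 0.5, 0.302, -0.457, -0.115, -1.254, 0.5, 0.302, -0.457, -0.115, -1.254, 0.5, 0.302, -0.457, -0.115, -1.254, 0.5, 0.302, -0.457, -0.115, -1.254]
}}

```text
clock: 1.7
position: [0.5448, 0.12, 0.1001]
tool_rot: [[0.001, 0.997, -0.081], [0.0, -0.081, -0.997], [-1.0, 0.001, -0.0]]
ft_force: [0.0, -1.0, 0.1]
width: 0.0711
```

{"fn": "carry_out", "kwargs": {
  "motion": [0.5, 0, 0, -0.03, 0, 0.5, 0, 0, -0.06, 0, 0.5, 0, 0, -0.08, 0, 0.5, 0, 0, -0.09, 0, 0.5, 0, 0, -0.09, 0, 0.5, 0, 0, -0.09, 0]
}}

```text
clock: 2.3
position: [0.5455, 0.1191, 0.0104]
tool_rot: [[0.001, 0.997, -0.082], [0.0, -0.082, -0.997], [-1.0, 0.001, -0.0]]
ft_force: [-0.1, 0.3, 1.2]
width: 0.0714
```

```bash
cat > look.py <<'E'
import sys
from station import sense,snapshot
from h import *
tag=sys.argv[1]
s=sense();print(round(float(s["clock"]),2),np.round(s["position"],4),np.round(s["ft_force"],2),np.round(s["tool_rot"][:,1],4))
im=[]
for n in("top","scene"):
    d=snapshot(n);np.savez(f"{n}{tag}.npz",**d)
    b=BOX[n];f=d["frame"][b[1]:b[3],b[0]:b[2],::-1];f=cv2.resize(f,(390,300),interpolation=cv2.INTER_CUBIC);im.append(f)
    try: report(d,n)
    except Exception as e: print(e)
cv2.imwrite(f"pics/l{tag}.png",np.hstack(im))
E
python3 look.py 1
```

```text
2.3 [0.5455 0.1191 0.0104] [-0.11  0.27  1.19] [ 9.966e-01 -8.240e-02  9.000e-04]
top
line 410 rect c [ 0.5555 -0.0155] mean [ 0.5523 -0.0154] ang -0.0389 size [ 12.1 247. ] | depth mean [ 0.5521 -0.0154  0.0022] zpct [-0.0007  0.0024  0.0053]
roller 317 rect c [0.5428 0.0666] mean [0.5431 0.0648] ang -0.0814 size [ 29.5 117.5] | depth mean [0.5414 0.0628 0.0292] zpct [0.0221 0.0298 0.0344]
rect roller in line frame x,y -0.0158 0.0816 dang -0.0425
mean roller in line frame x,y -0.0124 0.0798 dang -0.0425
scene
line 384 rect c [ 0.5521 -0.0139] mean [ 0.5601 -0.0141] ang -0.0422 size [ 11.9 251.1] | depth mean [ 0.5614 -0.0139  0.0047] zpct [0.0014 0.0046 0.0077]
roller 428 rect c [0.5307 0.0695] mean [0.5314 0.0684] ang -0.0796 size [ 29.5 128.1] | depth mean [0.5456 0.0687 0.0364] zpct [0.0282 0.0346 0.0392]
rect roller in line frame x,y -0.0249 0.0824 dang -0.0373
mean roller in line frame x,y -0.0322 0.0813 dang -0.0373
```

View pics/l1.png

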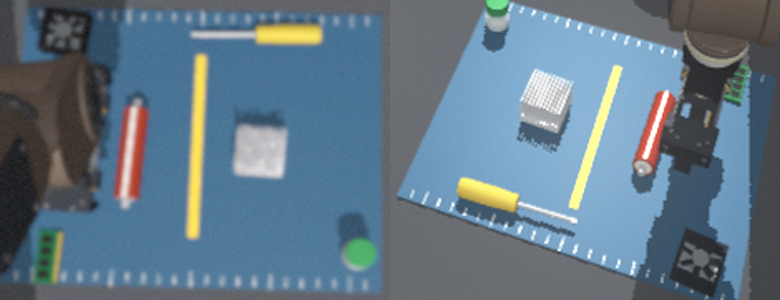

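{"fn": "carry_out", "kwargs": {
  "motion": [0.5, -0.001, -0.008, 0, 0, 0.5, -0.002, -0.015, 0, 0, 0.5, -0.002, -0.019, 0, 0, 0.5, -0.002, -0.022, 0, 0, 0.5, -0.003, -0.025, 0, 0.003, 0.5, -0.003, -0.028, 0, 0.006, 0.5, -0.003, -0.032, 0, 0.009, 0.5, -0.004, -0.036, 0, 0.012, 0.5, -0.004, -0.04, 0, 0.016, 0.5, -0.004, -0.044, 0, 0.02, 0.5, -0.005, -0.048, 0, 0.024, 0.5, -0.005, -0.052, 0, 0.028, 0.5, -0.006, -0.056, 0, 0.032, 0.5, -0.006, -0.06, 0, 0.036, 0.5, -0.006, -0.064, 0, 0.038, 0.5, -0.007, -0.068, 0, 0.04, 0.5, -0.007, -0.071, 0, 0.041, 0.5, -0.007, -0.073, 0, 0.042, 0.5, -0.007, -0.075, 0, 0.042, 0.5, -0.007, -0.075, 0, 0.042]
}}

```text
clock: 4.4
position: [0.5383, 0.0436, 0.0097]
tool_rot: [[0.0, 0.999, -0.041], [-0.0, -0.041, -0.999], [-1.0, 0.0, 0.0]]
ft_force: [-0.1, 0.1, -0.6]
width: 0.0713
```

```bash
python3 look.py 2
```

```text
4.4 [0.5383 0.0436 0.0097] [-0.09  0.07 -0.63] [ 9.992e-01 -4.120e-02  1.000e-04]
top
line 410 rect c [ 0.5555 -0.0154] mean [ 0.5526 -0.0154] ang -0.0391 size [ 12.2 247. ] | depth mean [ 0.5529 -0.0153  0.0023] zpct [-0.0007  0.0021  0.0054]
roller 338 rect c [0.5386 0.0089] mean [0.5323 0.0088] ang -0.1304 size [ 24.9 118.6] | depth mean [0.5267 0.0045 0.0514] zpct [0.0228 0.0316 0.2635]
rect roller in line frame x,y -0.0178 0.0236 dang -0.0913
mean roller in line frame x,y -0.0213 0.0234 dang -0.0913
scene
line 396 rect c [ 0.5521 -0.0131] mean [ 0.5596 -0.0139] ang -0.0435 size [ 13.1 251.1] | depth mean [ 0.5615 -0.0137  0.0052] zpct [0.0018 0.0047 0.008 ]
roller 98 rect c [0.5735 0.0114] mean [0.5734 0.0112] ang 0.9672 size [35.3 32.2] | depth mean [0.5879 0.0126 0.0375] zpct [0.0247 0.0341 0.0902]
rect roller in line frame x,y 0.0203 0.0254 dang 1.0107
mean roller in line frame x,y 0.0127 0.0256 dang 1.0107
```

View pics/l2.png

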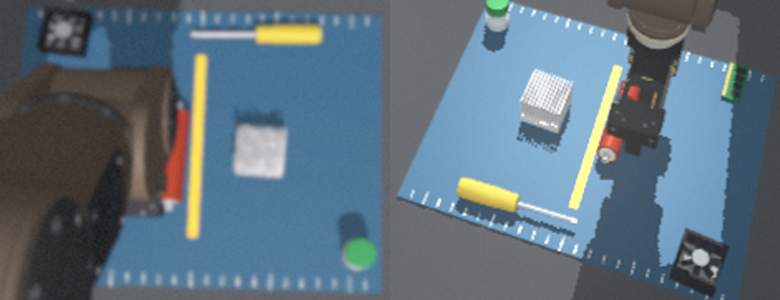

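The roller is partly hidden by the hand but has rolled ahead, close to the line. I'll back off to measure it properly.

{"fn": "carry_out", "kwargs": {
  "motion": [0.5, 0, 0.015, 0, 0, 0.5, 0, 0.04, 0, 0, 0.5, 0, 0.075, 0, 0, 0.5, 0, 0.11, 0, 0, 0.5, 0, 0.12, 0, 0, 0.5, 0, 0.12, 0, 0]
}}

```text
clock: 5.1
position: [0.5379, 0.1656, 0.0096]
tool_rot: [[0.0, 0.999, -0.038], [0.0, -0.038, -0.999], [-1.0, 0.0, -0.0]]
ft_force: [0.4, 0.2, 0.2]
width: 0.0717
```

```bash
python3 look.py 3
```

```text
5.1 [0.5379 0.1656 0.0096] [0.39 0.16 0.19] [ 9.993e-01 -3.810e-02  2.000e-04]
top
line 410 rect c [ 0.5555 -0.0154] mean [ 0.5528 -0.0154] ang -0.0386 size [ 12.3 247. ] | depth mean [ 0.5529 -0.0153  0.0022] zpct [-0.0007  0.0022  0.005 ]
roller 505 rect c [0.5396 0.0127] mean [0.5386 0.0128] ang -0.0776 size [ 29.6 119.9] | depth mean [0.5367 0.0112 0.0307] zpct [0.0236 0.0314 0.0355]
rect roller in line frame x,y -0.0169 0.0274 dang -0.0391
mean roller in line frame x,y -0.0152 0.0276 dang -0.0391
scene
line 393 rect c [ 0.5527 -0.0133] mean [ 0.5607 -0.014 ] ang -0.0422 size [ 13.3 250.6] | depth mean [ 0.5622 -0.0138  0.0049] zpct [0.0016 0.0047 0.0081]
roller 445 rect c [0.5256 0.0151] mean [0.5265 0.015 ] ang -0.0733 size [ 29.2 128.6] | depth mean [0.5385 0.016  0.0334] zpct [0.0264 0.034  0.0383]
rect roller in line frame x,y -0.0283 0.0272 dang -0.0311
mean roller in line frame x,y -0.0354 0.0275 dang -0.0311
```

View pics/l3.png

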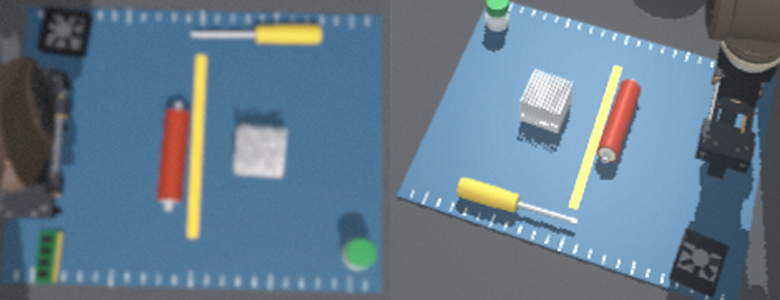

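The stripe is now hidden (underneath). The roller is 27 mm from the line, with no slide visible. Next is the final slow push.

{"fn": "carry_out", "kwargs": {
  "motion": [0.5, -0.001, -0.04, 0, 0, 0.5, -0.003, -0.08, 0, 0, 0.5, -0.005, -0.105, 0, 0, 0.5, -0.005, -0.117, 0, 0, 0.5, -0.005, -0.117, 0, 0, 0.5, -0.005, -0.119, 0, 0, 0.5, -0.005, -0.121, 0, 0, 0.5, -0.005, -0.123, 0, 0, 0.5, -0.005, -0.125, 0, 0, 0.5, -0.005, -0.1265, 0, 0, 0.5, -0.005, -0.128, 0, 0, 0.5, -0.005, -0.1295, 0, 0, 0.5, -0.005, -0.131, 0, 0, 0.5, -0.005, -0.1325, 0, 0, 0.5, -0.005, -0.134, 0, 0]
}}

```text
clock: 6.7
position: [0.5333, 0.0296, 0.0096]
tool_rot: [[0.0, 0.999, -0.041], [-0.0, -0.041, -0.999], [-1.0, 0.0, -0.0]]
ft_force: [0.2, 0.3, 0.1]
width: 0.0716
```

{"fn": "carry_out", "kwargs": {
  "motion": [0.5, 0, -0.0015, 0, 0, 0.5, 0, -0.003, 0, 0, 0.5, 0, -0.0045, 0, 0, 0.5, 0, -0.006, 0, 0, 0.5, 0, -0.0075, 0, 0, 0.5, 0, -0.009, 0, 0, 0.5, 0, -0.0105, 0, 0, 0.5, 0, -0.012, 0, 0, 0.5, 0, -0.013, 0, 0, 0.5, 0, -0.014, 0, 0, 0.5, 0, -0.015, 0, 0, 0.5, 0, -0.0155, 0, 0, 0.5, 0, -0.016, 0, 0, 0.5, 0, -0.0165, 0, 0, 0.5, 0, -0.0165, 0, 0]
}}

```text
clock: 8.2
position: [0.5333, 0.0132, 0.0097]
tool_rot: [[0.0, 0.999, -0.041], [-0.0, -0.041, -0.999], [-1.0, 0.0, 0.0]]
ft_force: [-0.6, 0.5, 0.4]
width: 0.0712
```

{"fn": "carry_out", "kwargs": {
  "motion": [0.5, 0, 0.004, 0, 0, 0.5, 0, 0.015, 0, 0, 0.5, 0, 0.04, 0, 0, 0.5, 0, 0.075, 0, 0, 0.5, 0, 0.11, 0, 0, 0.5, 0, 0.12, 0, 0, 0.5, 0, 0.12, 0, 0]
}}

```text
clock: 8.9
position: [0.5329, 0.1349, 0.0096]
tool_rot: [[0.0, 0.999, -0.038], [0.0, -0.038, -0.999], [-1.0, 0.0, -0.0]]
ft_force: [0.5, 0.0, 0.0]
width: 0.0713
```

```bash
python3 look.py 4
```

```text
8.9 [0.5329 0.1349 0.0096] [0.52 0.04 0.  ] [ 9.993e-01 -3.820e-02  1.000e-04]
top
line 272 rect c [ 0.7086 -0.1368] mean [ 0.7087 -0.1372] ang 1.548 size [82.7 23. ] | depth mean [ 0.7017 -0.1367  0.0244] zpct [0.0185 0.025  0.0289]
roller 449 rect c [ 0.5367 -0.0187] mean [ 0.5357 -0.0184] ang -0.0782 size [ 26.3 119.8] | depth mean [ 0.5337 -0.0197  0.031 ] zpct [0.0233 0.0316 0.0358]
rect roller in line frame x,y 0.1142 0.1746 dang -1.6263
mean roller in line frame x,y 0.1148 0.1757 dang -1.6263
scene
line 154 rect c [ 0.6345 -0.0171] mean [ 0.6348 -0.0173] ang -0.0468 size [13.  86.1] | depth mean [ 0.6362 -0.0171  0.005 ] zpct [0.0019 0.0048 0.0082]
roller 371 rect c [ 0.521  -0.0168] mean [ 0.5231 -0.017 ] ang -0.0848 size [ 24.4 126. ] | depth mean [ 0.5366 -0.0155  0.0347] zpct [0.0305 0.0348 0.0383]
rect roller in line frame x,y -0.1134 -0.005 dang -0.038
mean roller in line frame x,y -0.1116 -0.0049 dang -0.038
```

View pics/l4.png

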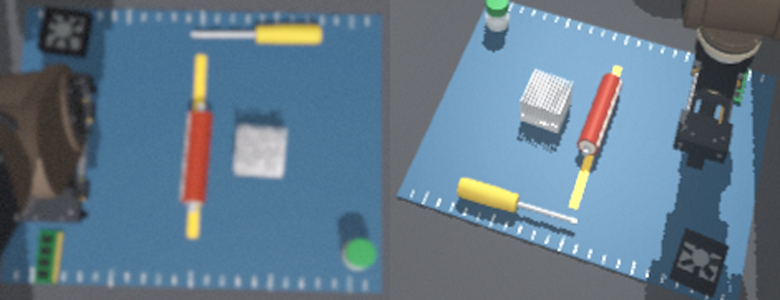

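The picture shows the roller lying on the line at about (195,157), clear of the hand, with line ends showing at both ends. The stripe edge on the +y side was left out of the red mask, so I'll redo the measurement with it included and compare against the line from the first pictures.

```bash
python3 - <<'E'
from h import *
from station import sense
for n in("top","scene"):
    d=dict(np.load(f"{n}4.npz"));d0=dict(np.load(f"{n}0.npz"))
    red,_,_=masks(d,BOX[n]);red=big(red)
    h=cv2.cvtColor(d["frame"],cv2.COLOR_RGB2HSV).astype(int)
    near=cv2.dilate(red.astype(np.uint8),np.ones((7,7)))>0
    white=near&(h[...,1]<75)&(h[...,2]>120)
    m=red|white
    yel0=masks(d0,BOX[n])[1]
    nn,l,s,c=cv2.connectedComponentsWithStats(yel0.astype(np.uint8))
    if n=="scene": s[c[:,0]<340]=0
    y=l==max(range(1,nn),key=lambda i:np.hypot(s[i,2],s[i,3]))
    L=axis(pts(d0,y,.003))
    e=np.array([np.cos(L[2]),np.sin(L[2])]);nv=np.array([-e[1],e[0]])
    Q=pts(d,m,.019)[:,:2]-L[0];t=Q@e;v=Q@nv
    mid=[];tt=[]
    for k in np.arange(-.06,.025,.006):
        q=v[(t>=k)&(t<k+.006)]
        if len(q)>4: mid.append((q.min()+q.max())/2);tt.append(k)
    print(n,"y mid",np.median(mid).round(4),"slope",np.polyfit(tt,mid,1)[0].round(3),"x range",np.percentile(t,[1,99]).round(3))
print(sense()["clock"],sense()["ft_force"])
E
```

```text
top y mid -0.002 slope -0.035 x range [-0.086  0.047]
scene y mid -0.0038 slope -0.041 x range [-0.097  0.04 ]
9.0 [ 0.44250983 -0.35949146  0.96248873]
```

{"fn": "carry_out", "kwargs": {
  "motion": [0.5, 0, 0, 0.04, 0, 0.5, 0, 0, 0.08, 0, 0.5, 0, 0, 0.12, 0, 0.5, 0, 0.03, 0.15, 0, 0.5, 0, 0.03, 0.15, 0, 0.5, 0, 0.03, 0.15, 0]
}}

```text
clock: 9.6
position: [0.5332, 0.1624, 0.1598]
tool_rot: [[0.001, 0.999, -0.041], [-0.0, -0.041, -0.999], [-1.0, 0.001, 0.0]]
ft_force: [0.3, 0.5, -0.4]
width: 0.0712
```

```bash
python3 look.py 5 | grep -E "roller [0-9]|^[0-9]"; python3 - <<'E'
from h import *
a=dict(np.load("top0.npz"));
P=None
for t in "05":
    d=dict(np.load(f"top{t}.npz"));b=np.zeros((400,640),bool);b[138:290,250:375]=1;b&=d["range_z"]>0
    P=pts(d,b);v,u=np.nonzero(b);hi=np.zeros((400,640),np.uint8);hi[v,u]=P[:,2]>.012
    n,l,s,c=cv2.connectedComponentsWithStats(hi)
    print(t,[(c[i].round(1).tolist()) for i in range(1,n) if s[i,4]>60])
E
```

```text
9.6 [0.5332 0.1624 0.1598] [ 0.34  0.45 -0.37] [ 9.991e-01 -4.130e-02  8.000e-04]
roller 453 rect c [ 0.5367 -0.0186] mean [ 0.5358 -0.0185] ang -0.0765 size [ 26.3 119.8] | depth mean [ 0.5339 -0.0197  0.0308] zpct [0.0232 0.0317 0.0355]
roller 369 rect c [ 0.5205 -0.0168] mean [ 0.523 -0.017] ang -0.0827 size [ 24.4 125.1] | depth mean [ 0.5361 -0.0154  0.0348] zpct [0.0306 0.035  0.0388]
0 [[319.5, 155.4], [252.1, 211.1], [306.7, 213.7], [359.0, 266.6]]
5 [[319.4, 155.4], [279.9, 218.1], [306.1, 213.9], [359.0, 266.7]]
```

View pics/l5.png

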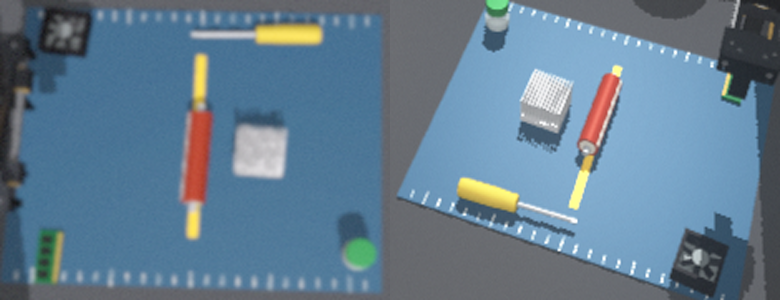

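The roller is at rest on the line at about (195,157) in the left view. The hand is up and clear, and the other parts are where they started.

```bash
python3 -c "
from station import finish_job
print(finish_job())"
```

```text
the job is handed in; nothing more can be done
None
```

The roller now rests on the yellow line, and I handed the job in at about 9.7 s of the 42 s allowed. I rolled it there in two slow pushes with the open fingertips at mid-height, never pinching or lifting it. I then backed the hand off and raised it clear. No verdict was reported, so the numbers below are my own checks.

| Check | Top camera | Scene camera | Limit |
|---|---|---|---|
| Offset from the middle of the line | -2 mm | -4 mm | 8 mm |
| Offset along the line | about -20 mm | about -28 mm | 50 mm |
| Angle to the line | 0.035 rad | 0.041 rad | 0.12 rad |

- **Turned over:** after the first push (about 54 mm, just over half a turn) the stripe was out of sight underneath. After the second push it had come up on the +y side, as rolling would bring it.
- **At rest:** the roller's measured position changed by no more than about 0.5 mm between looks 0.6 s apart.
- **Loose parts:** the heat sink, screwdriver and jar stayed within 0.6 pixel (about 1.5 mm) of their starting places. I checked the fan and module by eye only. The disk lay outside the last cropped pictures, and the arm never went near it.
- **Disagreements:** the cameras differ by about 2 mm across the line and 8 mm along it, but both put the roller inside the limits. My first red-only measurement read about 2 mm too far past the line because it left out the white stripe, so I redid it with the stripe included.

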